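Snap the gearbox cover home with the seating tool

ROBOT

A 6-joint arm with a two-finger parallel gripper is mounted at the origin on the work surface. World frame = base frame: x ahead of the robot, y to its left, z up, the work surface at z = 0. Lengths are in m, angles in rad, forces in N, time in s.
With the tool pointing down it reaches from about 0.35 to 0.875 m from the base axis. Payload 4.2 kg.
Tool frame: the origin (TCP) lies midway between the tips of the shut fingers; the grasp point (between the pads) lies 19 mm behind it; z points along the fingers, y is the direction in which the jaws open and shut (so a half turn about z gives the same grasp; the last joint's range is limited). The gripper opens to 87 mm and grips with 3 to 60 N. Pads are 19 mm wide; open, the fingers measure 117 mm over their backs; the gripper's body (75 mm by 190 mm) begins 51 mm behind the grasp point.
Start: joints at [-0.96, 0.385, 0.008, 0, -1.194, -0.259], TCP at [0.215, -0.587, 0.223] pointing down, gripper open.
Joint ranges: [-3.14, 3.14], [-1.21, 2.06], [-1.07, 1.41], [-3.16, 2.05], [-2.99, -0.16], [-3.1, 3.1]. Speed limits (rad/s): [2.79, 2.79, 3.14, 3.14, 3.14, 3.14].

INTERFACE

Orientations are given as a rotation vector (axis times angle).
In Python, from workcell import manip gives the robot as it stands.
- The arm moves only by the tool servo_tool, never from a script. Its argument "targets" is a list that holds one entry, the list of rows, each a list of 7 numbers: the turn, a rotation vector about the tool's x, y, z in rad, then the shift along the tool's x, y, z in cm, then the closure, from 0 (fully open) to 1 (shut). A call has 1 to 12 rows; each row is the pose to reach, as a shift and turn from the pose measured when the call began, along the tool's axes at that moment; what a row does not reach only later rows make up. A row lasts 1/12 s, in which the tool goes at most 41.7 mm and 7.16 degrees, less where a joint would pass 70% of its speed; a pose out of reach is approached as far as the arm can. A call with a gripper value outside its range is refused whole. The fingers move at their own pace and stop on an object; "grip_force" is the grip in N (left out, the last holds). Time passes only in rows, so rows that repeat a pose let the fingers close. It gives the time, the measured TCP pose, the force and the opening at its end, in the units of the state.
- manip.state(): the state, without advancing time (a new reading comes with each control period).
- manip.grab_frame(name): name is "side" or "top" or "wrist"; returns the picture (400x640x3 uint8, red, green, blue); there is no depth.
- manip.get_calibration(name): a dict with "fx", "fy", "cx", "cy" (pixels), "R" (3x3) and "t" (3): a world point X has camera coordinates R X + t. Camera axes: x right, y down, z forward; pixel columns grow to the right and rows downward; lengths in m; the calibration is good to about 2 mm. A picture is of the moment at which its call begins: read the wrist's pose just before it. get_calibration takes no time and is no camera call; for the wrist camera it gives the pose at the moment of the call.
- manip.hand_in(): hands the job in, once; it reports no verdict.
Trained networks look in the newest picture that a camera, given by its name, has taken for a name from the list of things; names that differ only in an ending like _2 or _b are one class to them, and where a whole thing is asked for, a point or a joint stands for the part that bears it (a point fixed in the world has none). Each returns a list of dicts, best first, with "score" (0 to 1); they miss things now and then, are a little off and sometimes report something else, mostly with a low value. They report only what shows in the picture. A call takes as long as a camera call. They do not tell look-alikes from the thing itself.
- manip.trace(camera, thing): "mask" (400x640 bool, what is visible of it) and "extent" ([centre column, centre row, width, height] in pixels, round what is visible of it).
The state is a dict: "clock": time; "joint_positions": joint angles; "joint_velocities": joint speeds; "joint_torque": joint torques, N m; "tcp_pos": TCP position; "orientation": TCP orientation; "force": force on the tool from outside, world axes, zero at the start; "ft_torque": the same for the moment, N m; "grip_width": finger opening in m.
Only numpy, scipy, OpenCV 4.12 (cv2) and the standard library are available. Lean on these libraries where they do the work, as an engineer would, in place of code of your own. Each camera call takes 0.05 s, during which the arm holds its last target. There are 200 camera calls.

TASK

Lay the loose white cover squarely in the mouth of the green gearbox housing and let go of it, then press it fully home with the two-legged seating tool until both orange clips snap over it and it sits flush; push it in only with the tool, never with the hand. Finally stand the tool upright on its feet on the sloping steel rest, squarely against the yellow ledge, and let go; do not move the can, jar or bottle.

Things in the scene. Friction and masses are not known exactly. Their poses are not given: they have to be found in the camera images.
- housing: green gearbox housing fixed to the bench, 156 (x) by 106 (y) mm, 62 high, with a shaft stub out to x = +90 at 22 height. Origin: centre of its underside; z up. Open-topped pocket centred on it: 104.5 (x) by 68 (y) mm, floor 36 and rim 62 mm above the origin, 6 mm bevelled lead-in. At the middle of each long side (y+ and y-) an orange spring clip 44 mm long juts in.
- seat (a point): centre of the housing's pocket floor, where the cover's origin comes when home, its white top then flush with the rim. Laid in, the cover rests on the clips about 18 mm higher, its lower 8 mm inside the rim. Pushing it down takes 8 to 20 N at first, then the clips spread and snap over its flange. The weight of cover and tool alone does not push it in.
- cover: loose snap cover, 140 g: white plate 100 (x) by 64 (y) mm at its 6 mm bottom flange, 100 by 52 above, 26 mm high; on top of it a blue grip block 46 (x) by 26 (y) mm, 24 high (50 mm in all). Origin: centre of its underside; z up. Its x goes along the housing's x, either way round.
- tool: seating tool, 320 g, standing: aluminium foot 94 (x) by 56 (y) mm, 42 high, an inverted U: legs 18 mm thick at its x ends, 30 high; the 58 mm slot between them runs through along y and clears the cover's grip when tool x goes along cover x. Square red handle 30 by 30 mm from 42 to 104 mm height, sides along x and y. Origin: centre between the foot undersides; z up the handle.
- rest_deck: steel plate of the tool rest, fixed to the bench, 130 by 130 mm, sloping at 20 degrees, on a wooden base; slippery, so that a tool let go on it slides gently down to the ledge. Origin: centre of its upper face, 42 mm above the bench; z: square to the plate; x: straight up the slope, away from the ledge; y: level, along the ledge.
- rest_ledge: yellow ledge along the plate's low edge, 130 mm long, 10 mm thick, 16 mm high; its frame is the same as the plate's, and its inner face is at x = -55 mm there. Leaves 120 mm of free plate above it.
- spray_can: bystander: blue spray can, 64 mm across, 165 mm high, standing; origin: centre of its underside
- screw_jar: bystander: amber jar with a steel lid, 68 mm across, 110 mm high, standing; origin: centre of its underside
- oil_bottle: bystander: green bottle with a red cap, 64 mm across, 140 mm high, standing; origin: centre of its underside
There are look-alikes about, which are no part of the job. Leave any purple look-alike of the cover alone. Leave any purple look-alike of the tool alone.

How it is judged:
By the outcome, as a careful person would: the job done as asked, in the order asked, and still so for the second after the job is handed in, with the robot touching nothing.
It also fails if it takes over 72 s, if anything falls off the work surface, if the arm or the gripper's body presses on something with over 40 N, if the wrist force passes 120 N, or if a joint passes its speed limit or range.

## Working session

There is one attempt and no reset: what is moved stays moved. The work goes in short steps, Python scripts to look and compute and a tool call to move; the robot and the scene stay as the last step left them, time stands still between calls to the robot, and variables do not carry over. Pictures are saved under pics/ and viewed, about 8 in all and at most 12, crops included, and the job is handed in when it is done.

Besides the shell and the picture viewer there is one more tool, called by a JSON object that holds its "method" and its "body". servo_tool: Moves the arm, as the interface text tells. Its arguments: {"type":"object","properties":{"targets":{"type":"array"},"grip_force":{"type":"number"}},"required":["targets"]}

```bash
mkdir -p pics; ls
python3 - <<'E'
from workcell import manip
import cv2,numpy as np
np.set_printoptions(precision=4,suppress=True)
a=manip.grab_frame("top");b=manip.grab_frame("side")
cv2.imwrite("pics/top.png",a[...,::-1]);cv2.imwrite("pics/side.png",b[...,::-1])
for n in("top","side","wrist"):
  c=manip.get_calibration(n);print(n,c["fx"],c["fy"],c["cx"],c["cy"]);print(np.array(c["R"]),np.array(c["t"]), -np.array(c["R"]).T@c["t"])
print(manip.state())
E
```

```text
pics
top 457.95751513012465 457.95751513012465 320.3801172612234 189.01879594714137
[[-0.0057 -0.9998  0.0177]
 [-0.9913  0.0033 -0.1314]
 [ 0.1314 -0.0183 -0.9912]] [0.0068 0.4731 1.5244] [0.2688 0.0331 1.573 ]
side 407.6097708602734 407.6097708602734 322.18744308523617 199.33119148949487
[[-0.7138 -0.7     0.0189]
 [-0.3512  0.3345 -0.8745]
 [ 0.6059 -0.6309 -0.4846]] [0.3748 0.2108 0.8377] [-0.166   0.7204  0.5833]
wrist 302.70714500578447 302.70714500578447 314.79431930325256 196.26360103395115
[[-0.3431  0.9393  0.0017]
 [ 0.9057  0.3304  0.2656]
 [ 0.2489  0.0927 -0.9641]] [ 0.6236 -0.0332  0.3903] [ 0.1469 -0.6109  0.3841]
{'clock': 0.1, 'joint_positions': array([-0.9604,  0.3855,  0.0068, -0.0005, -1.194 , -0.2585]), 'joint_velocities': array([-0.0006, -0.0011,  0.0039,  0.0023, -0.0022,  0.0003]), 'joint_torque': array([ -0.0001, -39.169 ,  18.7935,   4.232 ,   0.0135,  -0.0001]), 'tcp_pos': array([ 0.2152, -0.5862,  0.2216]), 'orientation': array([ 0.5495, -3.0927, -0.003 ]), 'force': array([-0.9034, -0.0853,  0.4357]), 'ft_torque': array([-0.0729,  0.0309, -0.0394]), 'grip_width': 0.0869285418822003}
```

View pics/top.png

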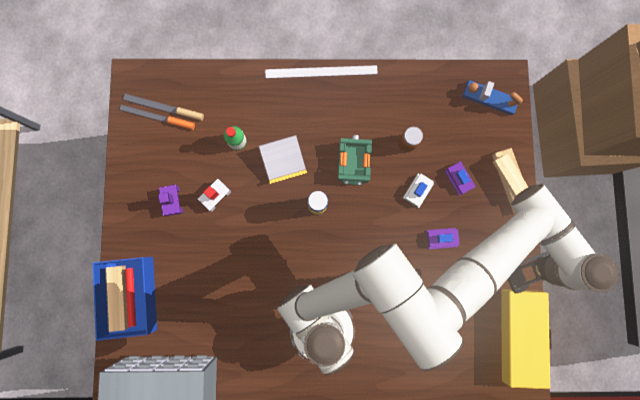

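View pics/side.png

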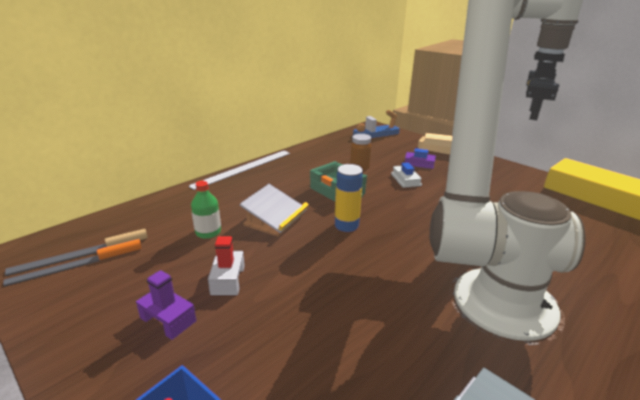

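The top view shows the white cover at (418,190), the housing at (355,160) and the rest at (284,160), with its ledge towards the robot. The real tool (red handle) is at (213,194), the can at (317,203), the jar at (413,136) and the bottle at (235,137). The purple look-alikes are separate from all of these.

I'll fit each pose by silhouette, using the trace masks.

```bash
cat > h.py <<'E'
from workcell import manip
import cv2,numpy as np
from scipy.optimize import minimize
from scipy.spatial.transform import Rotation as Ro
np.set_printoptions(precision=4,suppress=True)
mm=1e-3
def box(x0,x1,y0,y1,z0,z1): return np.array([[x,y,z] for x in(x0,x1) for y in(y0,y1) for z in(z0,z1)])*mm
def cyl(d,h): 
    a=np.linspace(0,2*np.pi,24); return np.concatenate([np.c_[d/2*np.cos(a),d/2*np.sin(a),0*a+z] for z in(0,h)])*mm
M={'housing':[box(-78,78,-53,53,0,62),box(70,90,-8,8,14,30)],
'cover':[box(-50,50,-32,32,0,6),box(-50,50,-26,26,0,26),box(-23,23,-13,13,26,50)],
'grip':[box(-23,23,-13,13,26,50)],
'tool':[box(-47,-29,-28,28,0,42),box(29,47,-28,28,0,42),box(-47,47,-28,28,30,42),box(-15,15,-15,15,42,104)],
'handle':[box(-15,15,-15,15,42,104)],'handletop':[box(-15,15,-15,15,103,104)],
'rest_deck':[box(-55,65,-65,65,-1,0)],'rest_ledge':[box(-65,-55,-65,65,0,16)],
'spray_can':[cyl(64,165)],'screw_jar':[cyl(68,110)],'oil_bottle':[cyl(64,140)]}
def Rm(yaw,rest=False):
    R=Ro.from_euler('z',yaw).as_matrix()
    return R@Ro.from_euler('y',-20,degrees=True).as_matrix() if rest else R
def proj(c,X):
    q=X@np.array(c['R']).T+c['t']; return np.c_[c['fx']*q[:,0]/q[:,2]+c['cx'],c['fy']*q[:,1]/q[:,2]+c['cy']]
def render(c,name,p,z=0,R=None):
    m=np.zeros((400,640),np.uint8)
    R=Rm(p[2],name.startswith('rest')) if R is None else R
    for b in M[name]:
        h=cv2.convexHull(proj(c,b@R.T+[p[0],p[1],z]).astype(np.float32))
        cv2.fillConvexPoly(m,np.round((h)*16).astype(np.int32),255,cv2.LINE_AA,4)
    return m
def fit(views,name,p0,z=0,yaw=True):
    """views: list of (calib,mask bool). returns p,(iou)"""
    def cost(q,full=False):
        p=[p0[0]+q[0]*.01,p0[1]+q[1]*.01,p0[2]+(q[2]*.2 if yaw else 0)]
        v=[]
        for c,m in views:
            r=render(c,name,p,z)/255.; mf=m.astype(float)
            v.append(1-np.minimum(r,mf).sum()/np.maximum(r,mf).sum())
        return sum(v)/len(v) if not full else (np.array(p),1-np.array(v))
    best=min((minimize(cost,np.r_[0,0,s],method='Nelder-Mead',options=dict(initial_simplex=np.array([[0,0,s],[1,0,s],[0,1,s],[0,0,s+1]]),maxiter=200,xatol=.01,fatol=1e-4)) for s in((-1.5,0,1.5) if yaw else(0,))),key=lambda r:r.fun)
    return cost(best.x,True)
def onplane(c,u,v,z):
    R=np.array(c['R']);o=-R.T@c['t'];d=R.T@[(u-c['cx'])/c['fx'],(v-c['cy'])/c['fy'],1];return (o+d*(z-o[2])/d[2])
def color(img,k):
    h=cv2.cvtColor(img,cv2.COLOR_RGB2HSV).astype(int);H,S,V=h[...,0],h[...,1],h[...,2]
    return {'blue':(H>95)&(H<122)&(S>120)&(V>50),'red':((H<8)|(H>172))&(S>140)&(V>60),'white':(S<60)&(V>130),'yellow':(H>18)&(H<35)&(S>120)&(V>100)}[k]
def see(cam):
    c=manip.get_calibration(cam);return c,manip.grab_frame(cam)
E
python3 - <<'E'
from h import *
c=manip.get_calibration('top');cs=manip.get_calibration('side')
T={n:onplane(c,*uv,z) for n,uv,z in [('housing',(355,160),.06),('cover',(418,190),.03),('tool',(214,192),.05),('rest_deck',(283,160),.042),('rest_ledge',(287,177),.042),('spray_can',(317,203),.165),('screw_jar',(413,136),.11),('oil_bottle',(235,137),.12)]}
for n,g in T.items():
    views=[]
    for cam,cc in(('top',c),('side',cs)):
        L=manip.trace(cam,n); 
        gp=proj(cc,g[None])[0]
        L=[d for d in L if np.hypot(*(np.array(d['extent'][:2])-gp))<25]
        print(n,cam,gp,[(round(d['score'],2),np.round(d['extent'])) for d in L[:2]])
        if L: views.append((cc,L[0]['mask']))
    z=.042 if n.startswith('rest') else 0
    y0={'housing':0,'cover':-.6,'tool':.6}.get(n,.15)
    if n=='rest_ledge': g=T['rest_deck']
    if views: print('   ',fit(views,n,[g[0],g[1],y0],z,n not in('spray_can','screw_jar','oil_bottle')),g)
E
```

```text
housing top [355. 160.] [(0.91, array([356., 160.,  35.,  50.]))]
housing side [338.5918 173.2144] [(0.94, array([338., 180.,  52.,  41.]))]
    (array([ 0.5706, -0.1114, -0.1012]), array([0.8643, 0.41  ])) [ 0.5675 -0.112   0.06  ]
cover top [418. 190.] [(0.72, array([419., 190.,  27.,  32.]))]
cover side [406.1108 171.4531] [(0.96, array([407., 175.,  34.,  25.])), (0.69, array([421., 158.,  28.,  20.]))]
    (array([ 0.4709, -0.3356, -0.6456]), array([0.8137, 0.8953])) [ 0.4688 -0.3284  0.03  ]
tool top [214. 192.] [(0.61, array([215., 196.,  33.,  34.]))]
tool side [225.1896 258.3629] [(0.65, array([226., 265.,  37.,  54.]))]
    (array([ 0.4536,  0.3645, -0.7597]), array([0.8833, 0.9135])) [0.4618 0.3602 0.05  ]
rest_deck top [283. 160.] []
rest_deck side [275.3204 205.8477] [(0.59, array([275., 210.,  71.,  49.]))]
    (array([0.5622, 0.1353, 0.2884]), array([0.9246])) [0.5716 0.1312 0.042 ]
rest_ledge top [287. 177.] [(0.47, array([288., 179.,  37.,  12.]))]
rest_ledge side [294.0101 212.1704] [(0.73, array([293., 217.,  29.,  26.]))]
    (array([0.5742, 0.1312, 0.3162]), array([0.5641, 0.7483])) [0.5716 0.1312 0.042 ]
spray_can top [317. 203.] [(0.64, array([319., 203.,  18.,  20.]))]
spray_can side [351.4221 169.8039] []
    (array([0.4176, 0.0165, 0.15  ]), array([0.81])) [0.4119 0.0178 0.165 ]
screw_jar top [413. 136.] [(0.77, array([410., 139.,  27.,  32.]))]
screw_jar side [361.58   136.5747] [(0.65, array([360., 154.,  19.,  40.]))]
    (array([ 0.6388, -0.3002,  0.15  ]), array([0.8363, 0.8276])) [ 0.6374 -0.2993  0.11  ]
oil_bottle top [235. 137.] [(0.7, array([235., 139.,  19.,  22.]))]
oil_bottle side [209.7738 190.2845] [(0.79, array([207., 210.,  28.,  55.]))]
    (array([0.6454, 0.2937, 0.15  ]), array([0.7459, 0.721 ])) [0.6323 0.2819 0.12  ]
```

```bash
cat >> h.py <<'E'
def Rt(phi,rest=None):
    """tool z down, jaws (y) along world angle phi; rest = 3x3 surface frame to be square to"""
    z=np.array([0,0,-1.]) if rest is None else -rest[:,2]
    y=np.array([np.cos(phi),np.sin(phi),0]); y-=z*(y@z); y/=np.linalg.norm(y)
    return np.c_[np.cross(y,z),y,z]
def rel(pos,R):
    s=manip.state();R0=Ro.from_rotvec(s['orientation']).as_matrix()
    d=R0.T@(np.array(pos)-s['tcp_pos'])*100; r=Ro.from_matrix(R0.T@R).as_rotvec()
    print('move',np.round(r,3),np.round(d,2),'rows>=%.1f'%max(np.linalg.norm(d)/4.17,np.degrees(np.linalg.norm(r))/7.16))
def phi_now():
    R0=Ro.from_rotvec(manip.state()['orientation']).as_matrix();return np.arctan2(R0[1,1],R0[0,1])
E
python3 - <<'E'
from h import *
print(phi_now())
for p in(-.646,-.646+np.pi/2,-.646-np.pi/2,-.646+np.pi): print(p);rel([.471,-.336,.22],Rt(p))
E
```

```text
1.9225987647780385
-0.646
move [0.    0.    2.569] [-32.63  14.73   0.26] rows>=20.6
0.9247963267948965
move [-0.     0.     0.998] [-32.63  14.73   0.26] rows>=8.6
-2.2167963267948965
move [-0.    -0.    -2.144] [-32.63  14.73   0.26] rows>=17.2
2.495592653589793
move [-0.     0.    -0.573] [-32.63  14.73   0.26] rows>=8.6
```

{"method": "servo_tool", "body": {"targets": [[[0, 0, 0.998, -32.6, 14.7, 0.3, 0], [0, 0, 0.998, -32.6, 14.7, 0.3, 0], [0, 0, 0.998, -32.6, 14.7, 0.3, 0], [0, 0, 0.998, -32.6, 14.7, 0.3, 0], [0, 0, 0.998, -32.6, 14.7, 0.3, 0], [0, 0, 0.998, -32.6, 14.7, 0.3, 0], [0, 0, 0.998, -32.6, 14.7, 0.3, 0], [0, 0, 0.998, -32.6, 14.7, 0.3, 0], [0, 0, 0.998, -32.6, 14.7, 0.3, 0], [0, 0, 0.998, -32.6, 14.7, 0.3, 0], [0, 0, 0.998, -32.6, 14.7, 0.3, 0], [0, 0, 0.998, -32.6, 14.7, 0.3, 0]]]}}

```text
clock: 1.9
tcp_pos: [0.4708, -0.3361, 0.2195]
orientation: [-0.995, -2.979, 0.0]
force: [0.6, 0.4, 0.5]
grip_width: 0.0873
```

Run:
```python
from h import *
c,im=see('wrist');cv2.imwrite('pics/w1.png',im[...,::-1])
L=manip.trace('wrist','cover');print([(d['score'],d['extent']) for d in L])
for d in L[:3]: print(fit([(c,d['mask'])],'cover',[.471,-.336,-.646]))
b=color(im,'blue');n,lab,st,ce=cv2.connectedComponentsWithStats(b.astype(np.uint8))
for i in range(1,n):
  if st[i,4]>300: print(st[i],fit([(c,lab==i)],'grip',[.471,-.336,-.646]))
print(manip.state()['tcp_pos'],phi_now())
```

```text
[(0.93, [180.1, 97.8, 106.3, 94.5]), (0.83, [314.3, 176.1, 55.4, 85.8]), (0.8, [263.7, 263.4, 50.6, 67.5])]
(array([ 0.471, -0.336, -0.946]), array([0.]))
(array([ 0.4699, -0.3339, -0.5835]), array([0.9741]))
(array([ 0.471, -0.336, -0.946]), array([0.]))
[ 142   74   50   46 1313] (array([ 0.471, -0.336, -0.946]), array([0.]))
[ 0.4699 -0.3371  0.2196] 0.9235259968980281
```

View pics/w1.png

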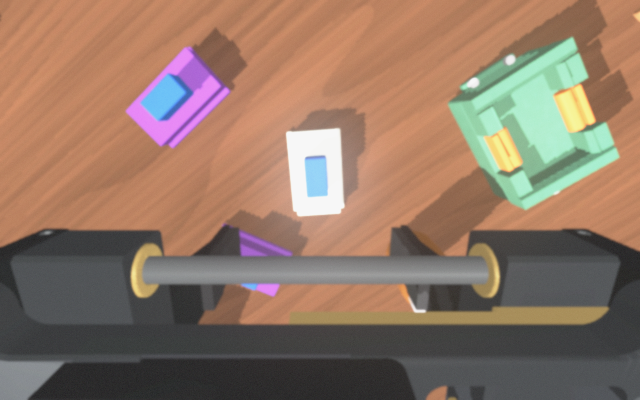

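Wrist view: the white cover is at (315,172) with its blue grip, and the whole housing is at (535,120) with its clips at (503,150) and (573,108). The purple look-alikes are clear of it. I'll fit the housing here as well, then plan the grasp.

Run:
```python
from h import *
c=manip.get_calibration('wrist');im=manip.grab_frame('wrist')
L=manip.trace('wrist','housing');print([(d['score'],d['extent']) for d in L])
for s in (0,np.pi): print(fit([(c,L[0]['mask'])],'housing',[.57,-.111,-.1+s]))
h=cv2.cvtColor(im,cv2.COLOR_RGB2HSV)
m=(h[...,0]>98)&(h[...,0]<118)&(h[...,1]>90);m[:, :285]=0;m[230:]=0;m[:,350:]=0
print(m.sum(),fit([(c,m)],'grip',[.47,-.334,-.58]))
print('hue',h[175,315])
for z in(.10,.0275): rel([.4699,-.3339,z],Rt(-.5835+np.pi/2))
```

```text
[(0.78, [532.6, 123.8, 172.3, 173.3])]
(array([ 0.5712, -0.111 , -0.0628]), array([0.8694]))
(array([ 0.5718, -0.1112,  3.0737]), array([0.8614]))
744 (array([ 0.4706, -0.334 , -0.5145]), array([0.6837]))
hue [101  97 247]
move [-0.    -0.    -0.065] [ 0.2   0.29 11.96] rows>=2.9
move [-0.    -0.    -0.065] [ 0.2   0.29 19.21] rows>=4.6
```

{"method": "servo_tool", "body": {"targets": [[[0, 0, -0.065, 0.2, 0.29, 10, 0], [0, 0, -0.065, 0.2, 0.29, 10, 0], [0, 0, -0.065, 0.2, 0.29, 10, 0], [0, 0, -0.065, 0.2, 0.29, 14, 0.4], [0, 0, -0.065, 0.2, 0.29, 17, 0.4], [0, 0, -0.065, 0.2, 0.29, 18.9, 0.4], [0, 0, -0.065, 0.2, 0.29, 18.9, 0.4], [0, 0, -0.065, 0.2, 0.29, 18.9, 0.9], [0, 0, -0.065, 0.2, 0.29, 18.9, 0.9], [0, 0, -0.065, 0.2, 0.29, 18.9, 0.9], [0, 0, -0.065, 0.2, 0.29, 18.9, 0.9], [0, 0, -0.065, 0.2, 0.29, 18.9, 0.9]]], "grip_force": 20}}

```text
clock: 3.1
tcp_pos: [0.4706, -0.3342, 0.0321]
orientation: [0.902, 3.006, -0.0]
force: [1.0, 1.0, -0.2]
grip_width: 0.0352
```

{"method": "servo_tool", "body": {"targets": [[[0, 0, 0, 0, 0, 0, 0.9], [0, 0, 0, 0, 0, 0, 0.9], [0, 0, 0, 0, 0, 0, 0.9], [0, 0, 0, 0, 0, -3, 0.9], [0, 0, 0, 0, 0, -7, 0.9], [0, 0, 0, 0, 0, -12, 0.9], [0, 0, 0, 0, 0, -15, 0.9], [0, 0, 0, 0, 0, -15, 0.9]]]}}

```text
clock: 3.77
tcp_pos: [0.4744, -0.3365, 0.191]
orientation: [0.895, 2.992, -0.006]
force: [1.2, -0.5, -0.8]
grip_width: 0.0259
```

Run:
```python
from h import *
print(manip.state()['grip_width'],manip.state()['tcp_pos'])
for p in(-.065+np.pi/2,): rel([.555,-.18,.20],Rt(p))
```

```text
0.02593008213543342 [ 0.4744 -0.3365  0.191 ]
move [-0.004  0.019 -0.516] [ 1.84 17.5  -0.9 ] rows>=4.2
```

{"method": "servo_tool", "body": {"targets": [[[0, 0, -0.516, 2.8, 11, -2, 0.9], [0, 0, -0.516, 2.8, 11, -2, 0.9], [0, 0, -0.516, 2.8, 11, -2, 0.9], [0, 0, -0.516, 2.8, 11, -2, 0.9], [0, 0, -0.516, 2.8, 11, -2, 0.9], [0, 0, -0.516, 2.8, 11, -2, 0.9], [0, 0, -0.516, 2.8, 11, -2, 0.9]]]}}

```text
clock: 4.35
tcp_pos: [0.5103, -0.2293, 0.2097]
orientation: [0.107, 3.124, -0.013]
force: [-0.5, -0.4, -1.5]
grip_width: 0.026
```

Run:
```python
from h import *
print(manip.state()['tcp_pos'],phi_now())
c,im=see('wrist')
L=manip.trace('wrist','housing');print([(d['score'],d['extent']) for d in L])
p,i=fit([(c,L[0]['mask'])],'housing',[.571,-.111,-.065]);print(p,i)
r=render(c,'housing',p)
out=im.copy();
for m,col in((r,(255,0,0)),(L[0]['mask'].astype(np.uint8)*255,(0,0,255))):
  k,_=cv2.findContours((m>127).astype(np.uint8),cv2.RETR_LIST,cv2.CHAIN_APPROX_NONE);cv2.drawContours(out,k,-1,col,1)
x,y,w,h=L[0]['extent'];x0,y0=max(0,int(x-w/2-30)),max(0,int(y-h/2-30))
cv2.imwrite('pics/w2.png',out[...,::-1])
```

```text
[ 0.5103 -0.2293  0.2097] 1.5019797346179156
[(0.59, [427.2, 201.9, 118.3, 99.1])]
[ 0.5698 -0.1115 -0.077 ] [0.5405]
```

View pics/w2.png

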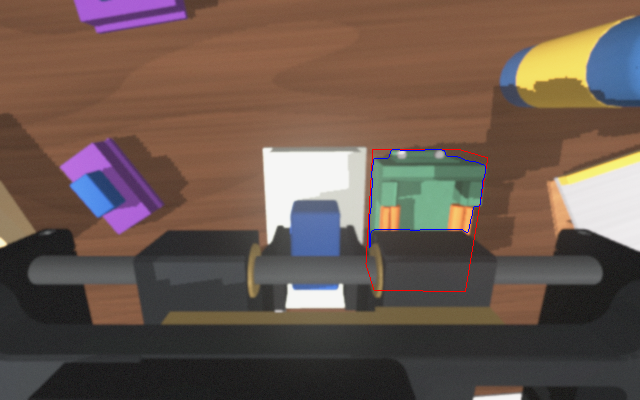

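The view shows the cover gripped squarely. The gripper hides the far part of the housing, at (430,240), so I'll move outward to see all of it.

{"method": "servo_tool", "body": {"targets": [[[0, 0, 0, -14.5, 0, -0.5, 0.9], [0, 0, 0, -14.5, 0, -0.5, 0.9], [0, 0, 0, -14.5, 0, -0.5, 0.9], [0, 0, 0, -14.5, 0, -0.5, 0.9], [0, 0, 0, -14.5, 0, -0.5, 0.9], [0, 0, 0, -14.5, 0, -0.5, 0.9]]]}}

```text
clock: 4.95
tcp_pos: [0.6549, -0.2402, 0.2152]
orientation: [0.11, 3.127, -0.012]
force: [-0.9, 0.0, -1.1]
grip_width: 0.0257
```

Run:
```python
from h import *
print(manip.state()['tcp_pos'],phi_now())
c,im=see('wrist')
L=manip.trace('wrist','housing');print([(d['score'],d['extent']) for d in L])
p,i=fit([(c,L[0]['mask'])],'housing',[.571,-.111,-.065]);print(p,i)
out=im.copy();p=[.571,-.111,-.07]
R=Rm(p[2])
for w,l,z in((104.5,68,62),(104.5,68,36),(156,106,62)):
  q=np.array([[-w,-l,2*z],[w,-l,2*z],[w,l,2*z],[-w,l,2*z]])/2000
  cv2.polylines(out,[np.round(proj(c,q@R.T+[p[0],p[1],0])*16).astype(np.int32)],True,(255,0,0),1,cv2.LINE_AA,4)
x,y,w,h=L[0]['extent'];x0,y0=int(x-90),max(0,int(y-90));
cr=out[y0:y0+190,x0:x0+200];print(x0,y0)
cv2.imwrite('pics/w3.png',cv2.resize(cr,None,fx=3.0,fy=3.0,interpolation=cv2.INTER_CUBIC)[...,::-1]);cv2.imwrite('pics/w3raw.png',im[...,::-1])
```

```text
[ 0.6549 -0.2402  0.2152] 1.5001289136202383
[(0.59, [441.2, 88.9, 133.6, 165.8])]
[ 0.561  -0.11   -0.0654] [0.8934]
351 0
```

View pics/w3.png

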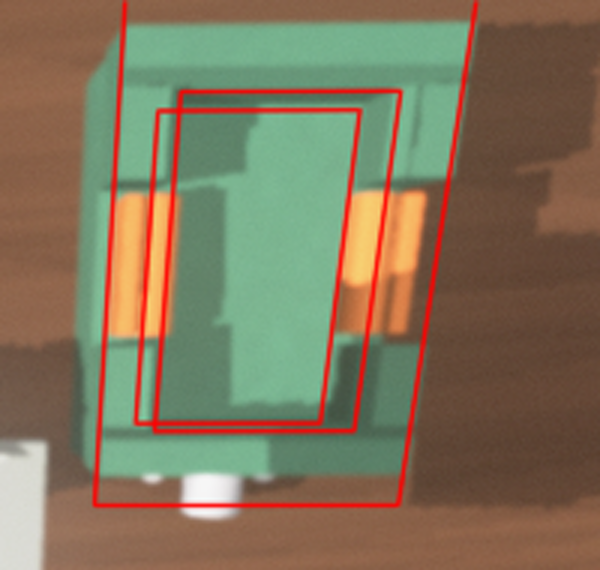

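The overlay shows the housing pocket with its clips at crop positions (145,263) and (385,262). The green body is shorter than the 156 mm in my model, so the silhouette fit is biased in x. I'll triangulate the clips instead.

```bash
cat > tri.py <<'E'
from h import *
from scipy.optimize import least_squares
def Tc(c): T=np.eye(4);T[:3,:3]=c['R'];T[:3,3]=c['t'];return T
def Tt(p,rv): T=np.eye(4);T[:3,:3]=Ro.from_rotvec(rv).as_matrix();T[:3,3]=p;return T
def orange(im,roi):
    h=cv2.cvtColor(im,cv2.COLOR_RGB2HSV);m=((h[...,0]>6)&(h[...,0]<24)&(h[...,1]>165)).astype(np.uint8)
    k=np.zeros_like(m);x0,x1,y0,y1=roi;k[y0:y1,x0:x1]=1;m*=k
    m=cv2.morphologyEx(m,cv2.MORPH_CLOSE,np.ones((3,3)))
    n,l,st,ce=cv2.connectedComponentsWithStats(m);o=np.argsort(-st[1:,4])[:2]+1
    return [(st[i],ce[i],cv2.minAreaRect(np.argwhere(l==i)[:,::-1].astype(np.float32))) for i in sorted(o,key=lambda i:ce[i][0])]
E
python3 - <<'E'
from tri import *
s=manip.state();cw=manip.get_calibration('wrist');X=Tc(cw)@Tt(s['tcp_pos'],s['orientation'])
T1=X@np.linalg.inv(Tt([.4699,-.3371,.2196],[-.995,-2.979,0]));c1=dict(cw,R=T1[:3,:3],t=T1[:3,3])
rd=lambda f:cv2.imread(f)[...,::-1].copy()
V=[(c1,orange(rd('pics/w1.png'),(450,620,40,210))),(cw,orange(rd('pics/w3raw.png'),(370,510,40,130))),(manip.get_calibration('top'),orange(rd('pics/top.png'),(335,380,145,175)))]
P={}
# order: w1/w3 left = y-; top left = y+
for name,idx in(('y-',(0,0,1)),('y+',(1,1,0))):
  obs=[(c,v[i][2][0]) for (c,v),i in zip(V,idx)]
  for sel in((0,1,2),(0,1)):
    r=least_squares(lambda x:np.concatenate([(proj(obs[k][0],x[None])[0]-obs[k][1]) for k in sel]),[.57,-.11,.05]);P[name]=r.x;print(name,sel,r.x,np.round(r.fun,1))
for c,v in V: print([(a[0],a[2]) for a in v])
d=P['y+']-P['y-'];print((P['y+']+P['y-'])/2,np.linalg.norm(d),np.arctan2(-d[0],d[1]))
E
```

```text
Traceback (most recent call last):
IndexError: list index out of range
```

```bash
sed -i 's/h\[...,1\]>165/h[...,1]>120/;s/<24)/<26)/' tri.py
cat > t1.py <<'E'
from tri import *
s=manip.state();cw=manip.get_calibration('wrist');X=Tc(cw)@Tt(s['tcp_pos'],s['orientation'])
T1=X@np.linalg.inv(Tt([.4699,-.3371,.2196],[-.995,-2.979,0]));c1=dict(cw,R=T1[:3,:3],t=T1[:3,3])
rd=lambda f:cv2.imread(f)[...,::-1].copy()
V=[(c1,orange(rd('pics/w1.png'),(470,610,70,185))),(cw,orange(rd('pics/w3raw.png'),(380,500,55,118))),(manip.get_calibration('top'),orange(rd('pics/top.png'),(335,380,145,175)))]
for c,v in V: print([(a[0],np.round(a[2][0],1),np.round(a[2][1],1)) for a in v])
print(cv2.cvtColor(rd('pics/w3raw.png'),cv2.COLOR_RGB2HSV)[85,[390,400,470,485]],cv2.cvtColor(rd('pics/top.png'),cv2.COLOR_RGB2HSV)[160,[343,344,367,368]])
P={}
for name,idx in(('y-',(0,0,1)),('y+',(1,1,0))):
  obs=[(c,v[i][2][0]) for (c,v),i in zip(V,idx)]
  for sel in((0,1,2),(0,1)):
    r=least_squares(lambda x:np.concatenate([(proj(obs[k][0],x[None])[0]-obs[k][1]) for k in sel]),[.57,-.11,.05]);P[name]=r.x;print(name,sel,r.x,np.round(r.fun,1))
d=P['y+']-P['y-'];print((P['y+']+P['y-'])/2,np.linalg.norm(d),np.arctan2(-d[0],d[1]))
E
python3 t1.py
```

```text
[(array([554,  84,  45,  47, 559], dtype=int32), array([576.8, 107.3]), array([44.3, 32.3])), (array([576, 165,  34,  20, 350], dtype=int32), array([592.5, 174.5]), array([19., 33.]))]
[(array([387,  65,  24,  47, 992], dtype=int32), array([398.2,  87.9]), array([21.3, 47.4])), (array([ 463,   63,   32,   50, 1251], dtype=int32), array([478.6,  87. ]), array([28.9, 49.6]))]
[(array([340, 152,   7,  14,  90], dtype=int32), array([343. , 158.5]), array([13.,  6.])), (array([363, 145,  17,  30, 282], dtype=int32), array([371. , 159.5]), array([29., 16.]))]
[[ 13 163 243]
 [ 15 157 246]
 [ 20 141 247]
 [ 18 149 247]] [[ 10 177 226]
 [ 14 163 255]
 [ 10 180 183]
 [ 16 161 255]]
y- (0, 1, 2) [ 0.5596 -0.1349  0.1061] [-22.9  31.9  34.6 -12.6  -7.6   0.1]
y- (0, 1) [ 0.5606 -0.1314  0.1004] [-23.6  29.9  36.3 -10.9]
y+ (0, 1, 2) [ 0.5778 -0.1244  0.1365] [ 11.9 -21.9 -17.8   9.   18.   -6.3]
y+ (0, 1) [ 0.5757 -0.1313  0.1462] [ 13.9 -17.2 -21.2   6. ]
[ 0.5681 -0.1314  0.1233] 0.04823071331438276 -1.5604768097248911
```

```bash
sed -i 's/(h\[...,1\]>120)/(h[...,1]>120)\&(h[...,2]>195)/' tri.py; python3 t1.py
```

```text
[(array([486, 133,  32,  39, 323], dtype=int32), array([501. , 152.9]), array([40.7, 14.8])), (array([554,  84,  42,  47, 503], dtype=int32), array([575.5, 107.9]), array([44.3, 29.4]))]
[(array([387,  65,  23,  47, 964], dtype=int32), array([398.1,  88. ]), array([20.9, 47. ])), (array([464,  64,  29,  47, 957], dtype=int32), array([476.7,  86.2]), array([25. , 48.1]))]
[(array([341, 152,   6,  14,  76], dtype=int32), array([343.5, 158.5]), array([13.,  5.])), (array([364, 154,   6,  13,  71], dtype=int32), array([366.5, 160. ]), array([12.,  5.]))]
[[ 13 163 243]
 [ 15 157 246]
 [ 20 141 247]
 [ 18 149 247]] [[ 10 177 226]
 [ 14 163 255]
 [ 10 180 183]
 [ 16 161 255]]
y- (0, 1, 2) [ 0.5662 -0.153   0.0517] [ 2.1 -2.8 -3.1  1.3  0.4  0.8]
y- (0, 1) [ 0.566  -0.1532  0.0521] [ 2.1 -2.8 -3.2  1.1]
y+ (0, 1, 2) [ 0.5698 -0.074   0.0565] [ 0.7 -0.7 -1.   0.5  0.2  1.1]
y+ (0, 1) [ 0.5696 -0.0742  0.0567] [ 0.7 -0.8 -1.   0.3]
[ 0.5678 -0.1137  0.0544] 0.07925252746723103 -0.045231680586768776
```

Run:
```python
from h import *
for z in(.19,.106): rel([.569,-.112,z],Rt(-.064+np.pi/2))
```

```text
move [-0.008  0.014 -0.006] [ 9.39 12.21  2.43] rows>=3.7
move [-0.008  0.014 -0.006] [ 9.51 12.27 10.83] rows>=4.5
```

{"method": "servo_tool", "body": {"targets": [[[-0.008, 0.014, -0.006, 9.4, 12.2, 2, 0.9], [-0.008, 0.014, -0.006, 9.4, 12.2, 2, 0.9], [-0.008, 0.014, -0.006, 9.4, 12.2, 2, 0.9], [-0.008, 0.014, -0.006, 9.4, 12.2, 2, 0.9], [-0.008, 0.014, -0.006, 9.4, 12.2, 2.5, 0.9], [-0.008, 0.014, -0.006, 9.5, 12.3, 6, 0.9], [-0.008, 0.014, -0.006, 9.5, 12.3, 9.5, 0.9], [-0.008, 0.014, -0.006, 9.5, 12.3, 10.8, 0.9], [-0.008, 0.014, -0.006, 9.5, 12.3, 10.8, 0.9], [-0.008, 0.014, -0.006, 9.5, 12.3, 10.8, 0.9]]]}}

```text
clock: 5.88
tcp_pos: [0.5686, -0.1124, 0.1068]
orientation: [0.101, 3.14, -0.001]
force: [0.9, 0.1, -0.3]
grip_width: 0.0259
```

Run:
```python
from h import *
print(manip.state()['tcp_pos'],phi_now(),manip.state()['orientation'])
c,im=see('wrist');cv2.imwrite('pics/w4.png',im[...,::-1])
t=manip.grab_frame('top');s=manip.grab_frame('side');cv2.imwrite('pics/top2.png',t[...,::-1])
v=np.zeros((600,800,3),np.uint8)
v[:400,:640]=im
a=cv2.resize(t[125:190,320:400],(320,260))[:200];b=cv2.resize(s[140:215,290:400],(293,200))
v[400:600,:320]=a;v[400:600,320:613]=b
cv2.imwrite('pics/v4.png',v[...,::-1])
```

```text
[ 0.5686 -0.1124  0.1068] 1.50631834205348 [ 0.1013  3.1399 -0.0007]
```

View pics/v4.png

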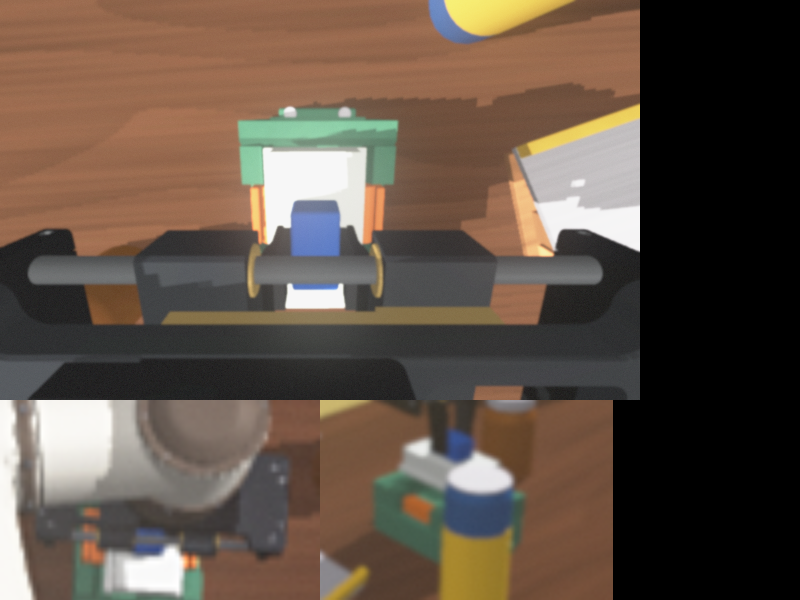

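The cover is square to the housing, but 2–3 px left of its centre (315 against 318), so the housing is about 2 mm further in +y. I'll check x using the rim edges.

Run:
```python
from tri import *
s=manip.state();cw=manip.get_calibration('wrist');X=Tc(cw)@Tt(s['tcp_pos'],s['orientation'])
T3=X@np.linalg.inv(Tt([.6549,-.2402,.2152],[.11,3.127,-.012]));c3=dict(cw,R=T3[:3,:3],t=T3[:3,3])
def edges(im,cols,r0,r1):
    g=cv2.cvtColor(im,cv2.COLOR_RGB2LAB).astype(float)[r0:r1,cols[0]:cols[1]].mean(1)
    d=np.linalg.norm(g[2:]-g[:-2],axis=1);return [(r0+1+i,round(d[i],1)) for i in range(1,len(d)-1) if d[i]>8 and d[i]>=d[i-1] and d[i]>=d[i+1]]
rd=lambda f:cv2.imread(f)[...,::-1].copy()
print('w4 L',edges(rd('pics/w4.png'),(243,258),100,195),'mid',edges(rd('pics/w4.png'),(300,330),100,170),'R',edges(rd('pics/w4.png'),(372,380),100,195))
print('w3',edges(rd('pics/w3raw.png'),(430,460),0,175))
w3=rd('pics/w3raw.png')
for z in(.062,):
  print('w4 rows',[(r,onplane(cw,318,r,z)[:2]) for r in(121,128,146,150)])
  print('w3 rows',[(r,onplane(c3,440,r,z)[:2]) for r in(8.3,25,26,30,144,146,158)])
print('cover edge row for centre at tcp', proj(cw,np.array([[s['tcp_pos'][0]-.05,s['tcp_pos'][1]+.003,s['tcp_pos'][2]-.032+.026]])))
```

```text
w4 L [(120, np.float64(46.1)), (138, np.float64(18.2)), (143, np.float64(15.0)), (146, np.float64(35.5)), (184, np.float64(38.8))] mid [(104, np.float64(14.2)), (108, np.float64(29.5)), (121, np.float64(31.3)), (137, np.float64(27.2)), (145, np.float64(19.5)), (151, np.float64(55.5))] R [(120, np.float64(59.7)), (129, np.float64(21.4)), (138, np.float64(9.8)), (184, np.float64(27.5))]
w3 [(7, np.float64(44.8)), (22, np.float64(16.2)), (30, np.float64(26.1)), (34, np.float64(35.9)), (134, np.float64(29.0)), (139, np.float64(20.1)), (146, np.float64(21.3)), (159, np.float64(29.6)), (164, np.float64(8.1))]
w4 rows [(121, array([ 0.5033, -0.1051])), (128, array([ 0.5078, -0.1053])), (146, array([ 0.5198, -0.1061])), (150, array([ 0.5226, -0.1063]))]
w3 rows [(8.3, array([ 0.5003, -0.1149])), (25, array([ 0.5141, -0.1143])), (26, array([ 0.5149, -0.1143])), (30, array([ 0.5183, -0.1141])), (144, array([ 0.6241, -0.1096])), (146, array([ 0.6262, -0.1095])), (158, array([ 0.6387, -0.109 ]))]
cover edge row for centre at tcp [[313.5172 155.3531]]
```

Run:
```python
from h import *
cw=manip.get_calibration('wrist');z=manip.state()['tcp_pos'][2]
print('cover top edge',onplane(cw,315,151,z-.006),'bottom',onplane(cw,315,145,z-.032),onplane(cw,263,150,z-.006),onplane(cw,367,150,z-.006))
print('rim',onplane(cw,318,120.5,.062),onplane(cw,318,137.5,.062),onplane(cw,239,121,.062),onplane(cw,397,121,.062))
R=Ro.from_rotvec(manip.state()['orientation']).as_matrix();print(R.T@np.array([.005,.002,0]))
```

```text
cover top edge [ 0.518  -0.1081  0.1025] bottom [ 0.5175 -0.108   0.0765] [ 0.5156 -0.1367  0.1025] [ 0.5194 -0.0793  0.1025]
rim [ 0.503 -0.105  0.062] [ 0.5141 -0.1057  0.062 ] [ 0.4998 -0.1578  0.062 ] [ 0.5067 -0.0523  0.062 ]
[-0.0049  0.0023  0.    ]
```

{"method": "servo_tool", "body": {"targets": [[[0, 0, 0, -0.4, 0.2, 0, 0.9], [0, 0, 0, -0.4, 0.2, 0, 0.9], [0, 0, 0, -0.4, 0.2, 0.5, 0.9], [0, 0, 0, -0.4, 0.2, 0.9, 0.9], [0, 0, 0, -0.4, 0.2, 1.3, 0.9], [0, 0, 0, -0.4, 0.2, 1.6, 0.9], [0, 0, 0, -0.4, 0.2, 1.6, 0.9]]]}}

```text
clock: 6.62
tcp_pos: [0.5738, -0.1103, 0.0913]
orientation: [0.101, 3.138, 0.0]
force: [-0.2, -1.2, -1.5]
grip_width: 0.0261
```

Run:
```python
from h import *
s=manip.state();print(s['tcp_pos'],s['force'],s['ft_torque'])
```

```text
[ 0.5738 -0.1103  0.0913] [-0.1686 -1.1807 -1.5188] [-0.0279 -0.0033 -0.0075]
```

{"method": "servo_tool", "body": {"targets": [[[0, 0, 0, 0, 0, 0.2, 0.9], [0, 0, 0, 0, 0, 0.35, 0.9], [0, 0, 0, 0, 0, 0.45, 0.9], [0, 0, 0, 0, 0, 0.5, 0.9]]]}}

```text
clock: 6.95
tcp_pos: [0.5735, -0.1108, 0.0868]
orientation: [0.101, 3.138, -0.001]
force: [-2.5, -1.5, 4.0]
grip_width: 0.0258
```

{"method": "servo_tool", "body": {"targets": [[[0, 0, 0, 0, 0, 0, 0.55], [0, 0, 0, 0, 0, 0, 0.55], [0, 0, 0, 0, 0, 0, 0.55], [0, 0, 0, 0, 0, 0, 0.55], [0, 0, 0, 0, 0, -2, 0.55], [0, 0, 0, 0, 0, -5, 0.55], [0, 0, 0, 0, 0, -9, 0.4], [0, 0, 0, 3, 0, -12, 0.2], [0, 0, 0, 3, 0, -12, 0]]]}}

```text
clock: 7.7
tcp_pos: [0.5441, -0.1089, 0.2139]
orientation: [0.099, 3.127, -0.001]
force: [0.1, 0.9, -0.1]
grip_width: 0.0516
```

Run:
```python
from h import *
print(manip.state()['tcp_pos'],manip.state()['force'])
c,im=see('wrist');cv2.imwrite('pics/w5.png',im[...,::-1])
cr=im[60:260,200:440];cv2.imwrite('pics/w5c.png',cv2.resize(cr,None,fx=3,fy=3,interpolation=cv2.INTER_CUBIC)[...,::-1])
L=manip.trace('wrist','cover');print([(d['score'],d['extent']) for d in L])
for z in(.054,.058): print(fit([(c,L[0]['mask'])],'cover',[.572,-.11,-.065],z))
```

```text
[ 0.5441 -0.1089  0.2139] [ 0.0513  0.8872 -0.1471]
[(0.85, [30.8, 163.8, 61.6, 98.4]), (0.74, [313.5, 208.6, 57.6, 95.8]), (0.55, [12.4, 2.5, 24.8, 3.4])]
(array([ 0.572, -0.11 , -0.365]), array([0.]))
(array([ 0.572, -0.11 , -0.365]), array([0.]))
```

View pics/w5c.png

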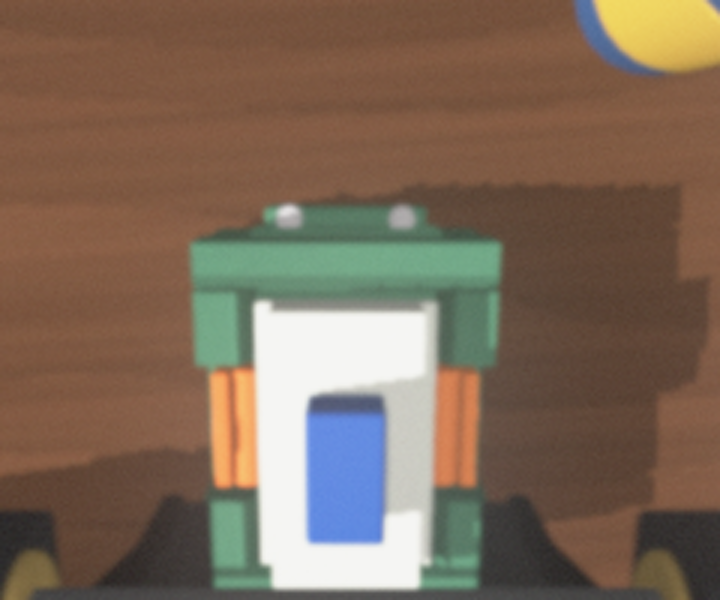

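The cover lies square in the mouth and is released. Next is the tool.

Run:
```python
from h import *
c=manip.get_calibration('wrist');L=manip.trace('wrist','cover')
m=L[1]['mask'].copy() if len(L)>1 else None
b=M['cover'];
def f(q):
    r=render(c,'cover',[.572+q[0]*.01,-.11+q[1]*.01,-.065+q[2]*.1],.054)/255.;r[248:]=0;k=m.astype(float);k[248:]=0
    return 1-np.minimum(r,k).sum()/np.maximum(r,k).sum()
r=minimize(f,[0,0,0],method='Nelder-Mead',options=dict(initial_simplex=[[0,0,0],[1,0,0],[0,1,0],[0,0,1]]));print(.572+r.x[0]*.01,-.11+r.x[1]*.01,-.065+.1*r.x[2],r.fun)
rel([.4536,.3645,.27],Rt(2.38))
```

```text
0.5698559425633847 -0.11052048658356388 -0.06476858635660576 0.05062585238858841
move [-0.001  0.002 -0.873] [11.97 46.63 -6.33] rows>=11.6
```

{"method": "servo_tool", "body": {"targets": [[[0, 0, -0.873, 12, 46.6, -6.3, 0], [0, 0, -0.873, 12, 46.6, -6.3, 0], [0, 0, -0.873, 12, 46.6, -6.3, 0], [0, 0, -0.873, 12, 46.6, -6.3, 0], [0, 0, -0.873, 12, 46.6, -6.3, 0], [0, 0, -0.873, 12, 46.6, -6.3, 0], [0, 0, -0.873, 12, 46.6, -6.3, 0], [0, 0, -0.873, 12, 46.6, -6.3, 0], [0, 0, -0.873, 12, 46.6, -6.3, 0], [0, 0, -0.873, 12, 46.6, -6.3, 0], [0, 0, -0.873, 12, 46.6, -6.3, 0], [0, 0, -0.873, 12, 46.6, -6.3, 0]]]}}

```text
clock: 8.85
tcp_pos: [0.4523, 0.3678, 0.2677]
orientation: [-1.239, 2.887, -0.003]
force: [0.1, -0.6, -0.1]
grip_width: 0.0873
```

{"method": "servo_tool", "body": {"targets": [[[0, 0, 0, 0, 0, 0, 0], [0, 0, 0, 0, 0, 0, 0], [0, 0, 0, 0, 0, 0, 0]]]}}

```text
clock: 9.1
tcp_pos: [0.452, 0.3672, 0.2656]
orientation: [1.238, -2.883, 0.006]
force: [0.5, -0.4, 0.1]
grip_width: 0.087
```

Run:
```python
from h import *
s=manip.state();print(s['tcp_pos'],phi_now(),s['joint_positions'])
c,im=see('wrist');cv2.imwrite('pics/w6.png',im[...,::-1])
L=manip.trace('wrist','tool');print([(d['score'],d['extent']) for d in L])
for d in L[:2]: print(fit([(c,d['mask'])],'tool',[.4536,.3645,-.76]))
m=color(im,'red');n,lab,st,ce=cv2.connectedComponentsWithStats(m.astype(np.uint8))
for i in range(1,n):
  if st[i,4]>150: print(st[i],fit([(c,lab==i)],'handle',[.4536,.3645,-.76]))
```

```text
[0.452  0.3672 0.2656] 2.3818149614346833 [ 0.9611  0.2877 -0.0268  0.0016 -1.2615 -1.7214]
[(0.87, [313.4, 171.9, 69.7, 47.6]), (0.55, [392.2, 224.9, 75.9, 61.0])]
(array([ 0.4543,  0.3651, -0.7469]), array([0.9174]))
(array([ 0.4536,  0.3645, -1.06  ]), array([0.]))
[ 599  152   41   48 1030] (array([ 0.4536,  0.3645, -1.06  ]), array([0.]))
[300 163  26  32 745] (array([ 0.4538,  0.3652, -0.6354]), array([0.7271]))
```

View pics/w6.png

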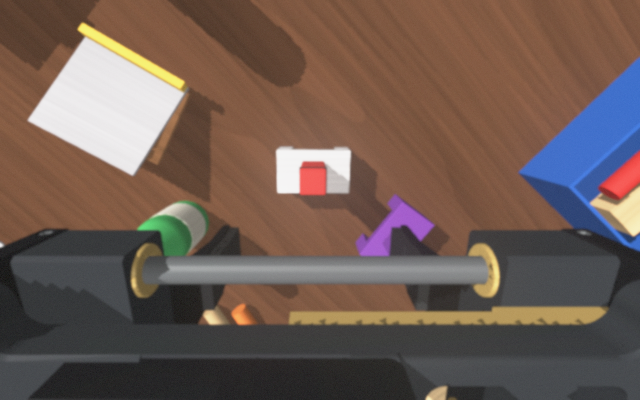

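The tool is at (313,172), square to the jaws; its purple twin is at (395,228), and the rest is in full view at the upper left. I'll fit the rest from this picture and work out the grasp.

Run:
```python
from h import *
c=manip.get_calibration('wrist');ct=manip.get_calibration('top');cs=manip.get_calibration('side')
for n in('rest_deck','rest_ledge'):
  L=manip.trace('wrist',n);print(n,[(round(d['score'],2),d['extent']) for d in L])
  if L: print(fit([(c,L[0]['mask'])],n,[.57,.132,.29],.042))
im=cv2.imread('pics/w6.png')[...,::-1].copy()
hs=cv2.cvtColor(im,cv2.COLOR_RGB2HSV);w=((hs[...,1]<40)&(hs[...,2]>130));w[180:]=0;w[:,200:]=0
y=color(im,'yellow');y[100:]=0;y[:,210:]=0
for n,m in(('rest_deck',w),('rest_ledge',y)):
  p,i=fit([(c,m)],n,[.57,.132,.29],.042);print(n,m.sum(),p,i)
rel([.4543,.3651,.056],Rt(2.393))
for n,uv in(('can',0),('bottle',0)):pass
L=manip.trace('wrist','oil_bottle');print([(d['score'],d['extent']) for d in L][:1])
```

```text
rest_deck [(0.64, [109.9, 99.6, 161.4, 153.4])]
(array([0.5675, 0.1322, 0.2815]), array([0.9053]))
rest_ledge [(0.8, [133.1, 59.2, 107.7, 72.1])]
(array([0.5747, 0.1319, 0.279 ]), array([0.9071]))
rest_deck 11682 [0.5746 0.1324 0.2809] [0.986]
rest_ledge 1251 [0.5741 0.1305 0.282 ] [0.8333]
move [-0.002 -0.001 -0.013] [-0.04 -0.17 21.16] rows>=5.1
[(0.63, [174.2, 226.2, 72.7, 53.7])]
```

{"method": "servo_tool", "body": {"targets": [[[0, 0, -0.013, -0.04, -0.2, 12, 0.2], [0, 0, -0.013, -0.04, -0.2, 12, 0.2], [0, 0, -0.013, -0.04, -0.2, 12, 0.2], [0, 0, -0.013, -0.04, -0.2, 16, 0.3], [0, 0, -0.013, -0.04, -0.2, 19, 0.3], [0, 0, -0.013, -0.04, -0.2, 21.2, 0.3], [0, 0, -0.013, -0.04, -0.2, 21.2, 0.3], [0, 0, -0.013, -0.04, -0.2, 21.2, 0.9], [0, 0, -0.013, -0.04, -0.2, 21.2, 0.9], [0, 0, -0.013, -0.04, -0.2, 21.2, 0.9], [0, 0, -0.013, -0.04, -0.2, 21.2, 0.9], [0, 0, -0.013, -0.04, -0.2, 21.2, 0.9]]], "grip_force": 55}}

```text
clock: 10.35
tcp_pos: [0.4551, 0.3657, 0.0573]
orientation: [-1.255, 2.877, -0.001]
force: [0.1, -0.1, 0.2]
grip_width: 0.0358
```

{"method": "servo_tool", "body": {"targets": [[[0, 0, 0, 0, 0, 0, 0.9], [0, 0, 0, 0, 0, 0, 0.9], [0, 0, 0, 0, 0, 0, 0.9], [0, 0, 0, 0, 0, 0, 0.9], [0, 0, 0, 0, 0, 0, 0.9]]]}}

```text
clock: 10.77
tcp_pos: [0.4551, 0.3658, 0.0577]
orientation: [-1.255, 2.877, -0.001]
force: [-1.0, -0.2, 2.5]
grip_width: 0.0296
```

Run:
```python
from h import *
s=manip.state();print(s['tcp_pos'],phi_now(),s['grip_width'],s['force'])
```

```text
[0.4551 0.3658 0.0577] 2.393241571146818 0.02958415756155887 [-1.0109 -0.1547  2.4631]
```

{"method": "servo_tool", "body": {"targets": [[[0, 0, 0, 0, 0, -2, 0.9], [0, 0, 0, 0, 0, -5, 0.9], [0, 0, 0, 0, 0, -9, 0.9], [0, 0, 0, 0, 0, -13, 0.9], [0, 0, 0, 0, 0, -17, 0.9], [0, 0, 0, 0, 0, -18.5, 0.9], [0, 0, 0, 0, 0, -18.5, 0.9]]]}}

```text
clock: 11.35
tcp_pos: [0.4561, 0.3673, 0.2474]
orientation: [-1.252, 2.869, 0.006]
force: [0.4, 0.7, -3.7]
grip_width: 0.0295
```

Run:
```python
from h import *
print(manip.state()['force'],manip.state()['tcp_pos'],manip.state()['grip_width'])
rel([.571,-.110,.235],Rt(3.077))
```

```text
[ 0.3684  0.6641 -3.7133] [0.4561 0.3673 0.2474] 0.029507533459413704
move [-0.005  0.011 -0.683] [ 27.19 -40.88   0.97] rows>=11.8
```

{"method": "servo_tool", "body": {"targets": [[[-0.005, 0.011, -0.683, 27.2, -40.9, 1, 0.9], [-0.005, 0.011, -0.683, 27.2, -40.9, 1, 0.9], [-0.005, 0.011, -0.683, 27.2, -40.9, 1, 0.9], [-0.005, 0.011, -0.683, 27.2, -40.9, 1, 0.9], [-0.005, 0.011, -0.683, 27.2, -40.9, 1, 0.9], [-0.005, 0.011, -0.683, 27.2, -40.9, 1, 0.9], [-0.005, 0.011, -0.683, 27.2, -40.9, 1, 0.9], [-0.005, 0.011, -0.683, 27.2, -40.9, 1, 0.9], [-0.005, 0.011, -0.683, 27.2, -40.9, 1, 0.9], [-0.005, 0.011, -0.683, 27.2, -40.9, 1, 0.9], [-0.005, 0.011, -0.683, 27.2, -40.9, 1, 0.9], [-0.005, 0.011, -0.683, 27.2, -40.9, 1, 0.9]]]}}

```text
clock: 12.35
tcp_pos: [0.5695, -0.1121, 0.2312]
orientation: [2.145, -2.291, -0.007]
force: [1.0, -0.1, -3.2]
grip_width: 0.0299
```

Run:
```python
from h import *
rel([.571,-.110,.177],Rt(3.077))
print(manip.state()['joint_positions'])
```

```text
move [ 0.005  0.    -0.001] [-0.21 -0.16  5.42] rows>=1.3
[ 0.084   0.3059 -0.0867 -0.0013 -1.1835 -0.1491]
```

{"method": "servo_tool", "body": {"targets": [[[0.005, 0, 0, -0.2, -0.15, 2.5, 0.9], [0.005, 0, 0, -0.2, -0.15, 5, 0.9], [0.005, 0, 0, -0.2, -0.15, 5.4, 0.9], [0.005, 0, 0, -0.2, -0.15, 5.4, 0.9], [0.005, 0, 0, -0.2, -0.15, 5.4, 0.9]]]}}

```text
clock: 12.77
tcp_pos: [0.5709, -0.1099, 0.1767]
orientation: [2.147, -2.291, -0.002]
force: [0.6, 0.7, -3.0]
grip_width: 0.0297
```

Run:
```python
from h import *
print(manip.state()['tcp_pos'],phi_now())
c,im=see('wrist');cv2.imwrite('pics/w7.png',im[...,::-1])
s=manip.grab_frame('side');cv2.imwrite('pics/s7.png',s[...,::-1])
v=np.zeros((600,640,3),np.uint8);v[:330]=im[:330];v[330:]=cv2.resize(s[125:235,270:480],(515,270),interpolation=cv2.INTER_CUBIC)[:, :].repeat(1,0) if 0 else cv2.copyMakeBorder(cv2.resize(s[125:235,270:480],(515,270),interpolation=cv2.INTER_CUBIC),0,0,0,125,cv2.BORDER_CONSTANT)
cv2.imwrite('pics/v7.png',v[...,::-1])
```

```text
[ 0.5709 -0.1099  0.1767] 3.076963755392132
```

View pics/v7.png

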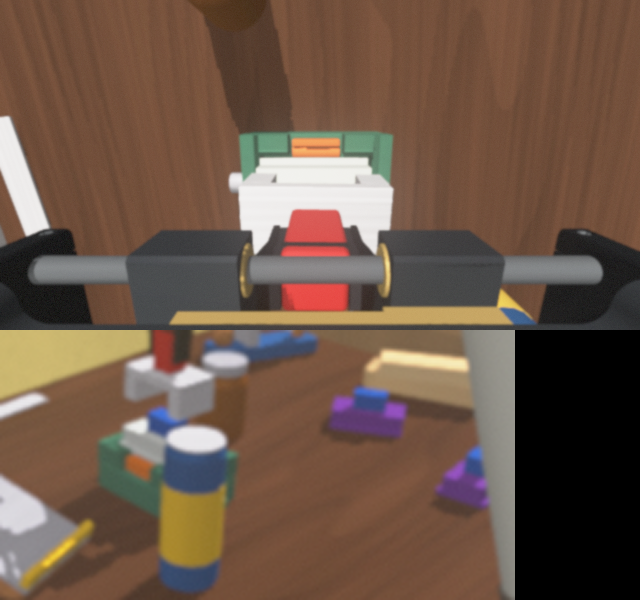

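Run:
```python
from h import *
cw=manip.get_calibration('wrist');s=manip.state();T=s['tcp_pos'];R=Rm(-.065)
im=cv2.imread('pics/w7.png')[...,::-1]
g=cv2.cvtColor(np.ascontiguousarray(im),cv2.COLOR_RGB2LAB).astype(float)
for cols in((290,340),(245,255),(375,388)):
  q=g[120:215,cols[0]:cols[1]].mean(1);d=np.linalg.norm(q[2:]-q[:-2],axis=1);print(cols,[(121+i,round(d[i])) for i in range(1,len(d)-1) if d[i]>7 and d[i]>=d[i-1] and d[i]>=d[i+1]])
def row(l,b): return proj(cw,(np.array([l])*mm)@R.T+b)[0]
B=T-[0,0,.0577];C=np.array([.571,-.110,0])
print('tool bot/top edge',row([0,-28,30],B),row([40,-28,0],B),row([0,-28,42],B))
print('cover',row([0,-32,60],C),row([0,-26,60],C),row([0,-26,80],C),'housing rim',row([0,-53,62],C))
```

```text
(290, 340) [(131, 33), (138, 44), (145, 33), (148, 39), (157, 65), (165, 9), (168, 9), (183, 13), (186, 13), (209, 67)]
(245, 255) [(133, 40), (173, 22), (186, 14)]
(375, 388) [(132, 24), (174, 27), (179, 12), (187, 16)]
tool bot/top edge [314.4772 183.7332] [260.6026 174.5962] [314.3971 188.1955]
cover [315.8441 157.0066] [315.8423 163.4142] [315.8492 167.1012] housing rim [315.8515 134.1454]
```

The tool, the clip and the cover line up at columns 314–316, with y within 1 mm. I'll lower the tool and press in steps.

{"method": "servo_tool", "body": {"targets": [[[0, 0, 0, -0.1, 0, 1.5, 0.9], [0, 0, 0, -0.1, 0, 3, 0.9], [0, 0, 0, -0.1, 0, 3.5, 0.9], [0, 0, 0, -0.1, 0, 3.7, 0.9], [0, 0, 0, -0.1, 0, 3.8, 0.9], [0, 0, 0, -0.1, 0, 3.8, 0.9]]], "grip_force": 60}}

```text
clock: 13.37
tcp_pos: [0.5728, -0.1085, 0.1416]
orientation: [-2.148, 2.289, -0.005]
force: [-0.2, -0.3, -3.4]
grip_width: 0.0294
```

{"method": "servo_tool", "body": {"targets": [[[0, 0, 0, 0, 0, 0.3, 0.9], [0, 0, 0, 0, 0, 0.5, 0.9], [0, 0, 0, 0, 0, 0.7, 0.9], [0, 0, 0, 0, 0, 0.9, 0.9], [0, 0, 0, 0, 0, 0.9, 0.9]]]}}

```text
clock: 13.78
tcp_pos: [0.5742, -0.1086, 0.1341]
orientation: [-2.147, 2.286, -0.009]
force: [0.4, 0.8, 0.8]
grip_width: 0.0299
```

Run:
```python
from h import *
for i in range(3):
  s=manip.state();print(s['tcp_pos'],s['force']);manip.grab_frame('wrist')
rel([.5715,-.109,.1341],Rt(3.077))
```

```text
[ 0.5742 -0.1086  0.1341] [0.4378 0.8446 0.7844]
[ 0.574  -0.1086  0.1338] [ 0.601  -0.2948  0.6523]
[ 0.5737 -0.1085  0.1335] [0.0816 0.4658 0.0795]
move [-0.006  0.     0.001] [ 0.06  0.18 -0.1 ] rows>=0.1
```

{"method": "servo_tool", "body": {"targets": [[[-0.006, 0, 0, 0.05, 0.1, -0.5, 0.9], [-0.006, 0, 0, 0.05, 0.2, -0.4, 0.9], [-0.006, 0, 0, 0.05, 0.2, 0, 0.9], [-0.006, 0, 0, 0.05, 0.2, 0.2, 0.9], [-0.006, 0, 0, 0.05, 0.2, 0.4, 0.9], [-0.006, 0, 0, 0.05, 0.2, 0.6, 0.9], [-0.006, 0, 0, 0.05, 0.2, 0.7, 0.9]]]}}

```text
clock: 14.52
tcp_pos: [0.5702, -0.1088, 0.1246]
orientation: [2.148, -2.29, -0.004]
force: [0.7, 1.0, -3.4]
grip_width: 0.03
```

{"method": "servo_tool", "body": {"targets": [[[0, 0, 0, 0, 0, 0, 0.9], [0, 0, 0, 0, 0, 0.2, 0.9], [0, 0, 0, 0, 0, 0.3, 0.9], [0, 0, 0, 0, 0, 0.4, 0.9]]]}}

```text
clock: 14.85
tcp_pos: [0.5701, -0.1088, 0.1203]
orientation: [2.148, -2.29, -0.005]
force: [-0.3, 0.6, -2.8]
grip_width: 0.0296
```

Run:
```python
from h import *
c,im=see('wrist');s=manip.grab_frame('side');print(manip.state()['tcp_pos'],manip.state()['force'])
v=np.zeros((600,640,3),np.uint8);v[:330]=im[:330];v[330:,:515]=cv2.resize(s[125:235,270:480],(515,270),interpolation=cv2.INTER_CUBIC)
cv2.imwrite('pics/v8.png',v[...,::-1])
```

```text
[ 0.5701 -0.1087  0.1204] [ 0.4925  0.4624 -3.6106]
```

View pics/v8.png

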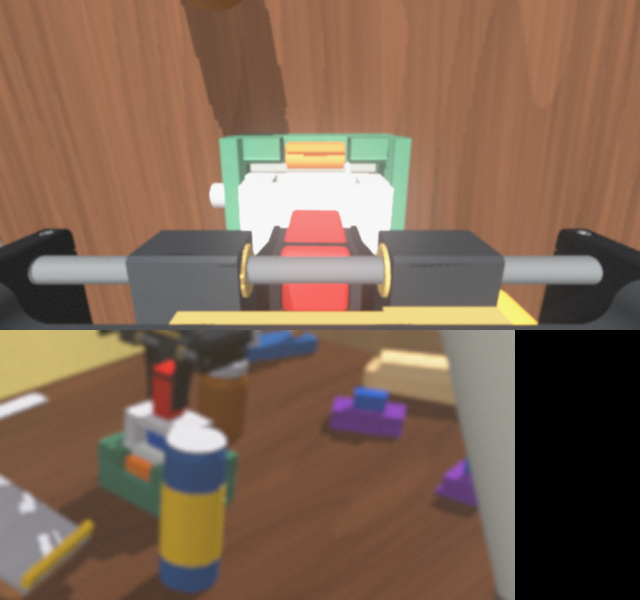

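The tool straddles the grip, with its feet near rim height (z ≈ 0.063). The cover seems to have gone down, so I'll push to firm contact to be sure.

{"method": "servo_tool", "body": {"targets": [[[0, 0, 0, 0, 0, 0.2, 0.9], [0, 0, 0, 0, 0, 0.4, 0.9], [0, 0, 0, 0, 0, 0.5, 0.9], [0, 0, 0, 0, 0, 0.5, 0.9]]]}}

```text
clock: 15.28
tcp_pos: [0.5729, -0.1092, 0.1197]
orientation: [-2.15, 2.288, -0.005]
force: [-0.9, 0.7, 10.5]
grip_width: 0.0299
```

{"method": "servo_tool", "body": {"targets": [[[0, 0, 0, 0, 0.1, 0.4, 0.9], [0, 0, 0, 0, 0.1, 0.8, 0.9], [0, 0, 0, 0, 0.1, 1.0, 0.9], [0, 0, 0, 0, 0.1, 1.0, 0.9], [0, 0, 0, 0, 0.1, 1.0, 0.9]]]}}

```text
clock: 15.7
tcp_pos: [0.5767, -0.1107, 0.1198]
orientation: [-2.152, 2.279, -0.024]
force: [-3.9, -0.6, 34.2]
grip_width: 0.0298
```

{"method": "servo_tool", "body": {"targets": [[[0, 0, 0, 0, 0.3, -0.5, 0.9], [0, 0, 0, 0, 0.4, -1.0, 0.9], [0, 0, 0, 0, 0.4, -2.5, 0.9], [0, 0, 0, 0, 0.4, -5, 0.9], [0, 0, 0, 0, 0.4, -8, 0.9], [0, 0, 0, 0, 0.4, -11, 0.9], [0, 0, 0, -8, 0.4, -11, 0.9], [0, 0, 0, -8, 0.4, -11, 0.9], [0, 0, 0, -8, 0.4, -11, 0.9], [0, 0, 0, -8, 0.4, -11, 0.9]]]}}

```text
clock: 16.53
tcp_pos: [0.575, -0.028, 0.2281]
orientation: [-2.156, 2.277, -0.021]
force: [-0.0, -0.2, -4.0]
grip_width: 0.0298
```

Run:
```python
from h import *
s=manip.state();print(s['tcp_pos'],s['force'],s['orientation'],s['grip_width'])
c,im=see('wrist');sd=manip.grab_frame('side');t=manip.grab_frame('top')
v=np.zeros((600,640,3),np.uint8);v[:330]=im[:330];v[330:,:380]=cv2.resize(sd[140:218,290:400],(380,270),interpolation=cv2.INTER_CUBIC)
v[330:,385:]=cv2.resize(t[130:190,325:382],(255,270),interpolation=cv2.INTER_CUBIC)
cv2.imwrite('pics/v9.png',v[...,::-1]);cv2.imwrite('pics/w9.png',im[...,::-1])
```

```text
[ 0.575  -0.028   0.2281] [-0.0085 -0.2051 -3.9808] [-2.1563  2.2772 -0.0209] 0.029802595831806982
```

View pics/v9.png

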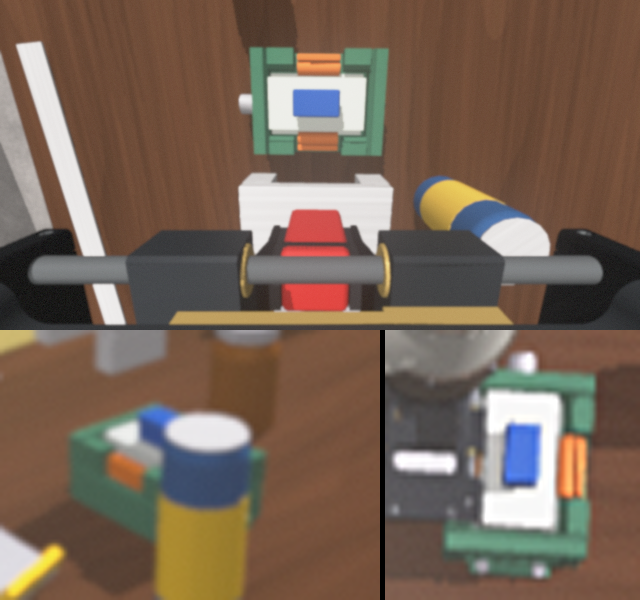

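The cover is flush, with both clips over its flange and the foot still square in the hand. Next I'll place the tool on the rest with its long side along the ledge, hovering above the plate first.

```bash
cat > rest.py <<'E'
from h import *
P=np.array([.574,.132,.042]);R=Rm(.281,True)
def tgt(xs,h): return P+R@np.array([xs+.0,0,h+.0577])
E
python3 - <<'E'
from rest import *
T=Rt(.281+np.pi/2,R)
print(tgt(-.017,.06)); rel(tgt(-.017,.06),T)
E
```

```text
[0.52   0.1164 0.1468]
move [ 0.199 -0.3    1.221] [-14.38   6.47   7.99] rows>=10.2
```

{"method": "servo_tool", "body": {"targets": [[[0.199, -0.3, 1.221, -4, 2, 0, 0.9], [0.199, -0.3, 1.221, -8, 4, 0, 0.9], [0.199, -0.3, 1.221, -12, 5, 0, 0.9], [0.199, -0.3, 1.221, -14.4, 6.5, 0, 0.9], [0.199, -0.3, 1.221, -14.4, 6.5, 0, 0.9], [0.199, -0.3, 1.221, -14.4, 6.5, 0, 0.9], [0.199, -0.3, 1.221, -14.4, 6.5, 0, 0.9], [0.199, -0.3, 1.221, -14.4, 6.5, 0, 0.9], [0.199, -0.3, 1.221, -14.4, 6.5, 0, 0.9], [0.199, -0.3, 1.221, -14.4, 6.5, 1, 0.9], [0.199, -0.3, 1.221, -14.4, 6.5, 4, 0.9], [0.199, -0.3, 1.221, -14.4, 6.5, 6, 0.9]]]}}

```text
clock: 17.68
tcp_pos: [0.5175, 0.1147, 0.1647]
orientation: [-0.387, 2.771, 0.068]
force: [-0.2, -1.1, -4.2]
grip_width: 0.0298
```

Run:
```python
from rest import *
T=Rt(.281+np.pi/2,R);s=manip.state();print(s['tcp_pos'],s['joint_positions'],s['force'])
rel(tgt(-.017,.03),T)
c,im=see('wrist');sd=manip.grab_frame('side')
v=np.zeros((600,640,3),np.uint8);v[:330]=im[:330];v[330:,:540]=cv2.resize(sd[130:250,200:440],(540,270),interpolation=cv2.INTER_CUBIC)
cv2.imwrite('pics/v10.png',v[...,::-1]);cv2.imwrite('pics/w10.png',im[...,::-1])
```

```text
[0.5175 0.1147 0.1647] [ 0.5781  0.1232 -0.6452  0.2188 -0.4806 -2.0489] [-0.2126 -1.1041 -4.2341]
move [-0.001 -0.003 -0.003] [0.33 0.1  4.78] rows>=1.2
```

View pics/v10.png

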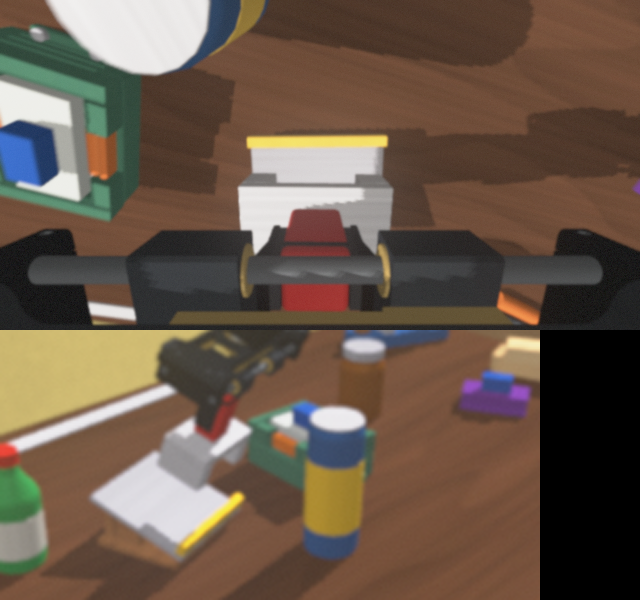

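Run:
```python
from rest import *
c=manip.get_calibration('wrist');s=manip.state();o=-np.array(c['R']).T@c['t'];print('cam',o)
f=tgt(-.017,0);d=f-s['tcp_pos'];print('final tcp',f,'cam',o+d,'can dist',np.linalg.norm((o+d)[:2]-[.4176,.0165])-.032)
# can estimate from this picture: lid centre at z .165
im=cv2.imread('pics/w10.png')[...,::-1]
L=manip.trace('top','spray_can');
t=manip.grab_frame('top');L=manip.trace('top','spray_can');ct=manip.get_calibration('top')
for l in L[:2]: print(l['score'],l['extent'],onplane(ct,*l['extent'][:2],.165))
for z in(.0,): print(rel(tgt(-.017,.012),Rt(.281+np.pi/2,R)))
# ledge edge check: predicted rows of ledge top inner/outer at current pose
for x in(-.055,-.065): print(proj(c,(P+R@[x,0,.016])[None]))
for x,zz in((-.028,.0),(-.028,.042)): print('foot',proj(c,(s['tcp_pos']+Ro.from_rotvec(s['orientation']).as_matrix()@[ -x,.04,.0577-zz])[None]))
```

```text
cam [0.3981 0.0807 0.2914]
final tcp [0.5397 0.1221 0.0904] cam [0.4218 0.0894 0.2198] can dist 0.04106166362284765
0.71 [318.4, 203.9, 18.5, 20.9] [0.4091 0.0135 0.165 ]
move [ 0.     0.002 -0.   ] [ 0.83 -0.01  6.78] rows>=1.6
None
[[316.6778 152.1353]]
[[316.6685 141.1747]]
foot [[368.1928 175.1883]]
foot [[379.9174 188.9372]]
```

{"method": "servo_tool", "body": {"targets": [[[0, 0.002, 0, 1.2, 0, 2.5, 0.9], [0, 0.002, 0, 1.2, 0, 4.5, 0.9], [0, 0.002, 0, 1.2, 0, 6, 0.9], [0, 0.002, 0, 1.2, 0, 6.6, 0.9], [0, 0.002, 0, 1.2, 0, 6.6, 0.9], [0, 0.002, 0, 1.2, 0, 6.6, 0.9]]]}}

```text
clock: 18.43
tcp_pos: [0.5328, 0.1202, 0.1034]
orientation: [-0.391, 2.765, 0.07]
force: [0.6, 0.1, -3.6]
grip_width: 0.0299
```

Run:
```python
from rest import *
s=manip.state();print(s['tcp_pos'],s['force'],R.T@(s['tcp_pos']-P)-[0,0,.0577]);rel(tgt(-.021,.0),Rt(.281+np.pi/2,R))
```

```text
[0.5328 0.1202 0.1034] [ 0.6282  0.1085 -3.5521] [-0.0192  0.0001  0.0146]
move [ 0.     0.002 -0.   ] [ 0.18 -0.01  1.46] rows>=0.4
```

{"method": "servo_tool", "body": {"targets": [[[0, 0.002, 0, 0.2, 0, 0.4, 0.9], [0, 0.002, 0, 0.2, 0, 0.8, 0.9], [0, 0.002, 0, 0.2, 0, 1.1, 0.9], [0, 0.002, 0, 0.2, 0, 1.3, 0.9], [0, 0.002, 0, 0.2, 0, 1.3, 0.9]]]}}

```text
clock: 18.85
tcp_pos: [0.5352, 0.1207, 0.0901]
orientation: [-0.391, 2.768, 0.069]
force: [0.1, -0.0, -3.3]
grip_width: 0.0298
```

Run:
```python
from rest import *
s=manip.state();print(s['tcp_pos'],s['force'],s['ft_torque'],R.T@(s['tcp_pos']-P)-[0,0,.0577])
```

```text
[0.5352 0.1207 0.0901] [ 0.1025 -0.0391 -3.2569] [-0.3883  1.04   -0.0258] [-0.0216 -0.      0.0013]
```

Still no contact at a nominal 1.3 mm. I'll lower gently until it touches.

{"method": "servo_tool", "body": {"targets": [[[0, 0, 0, 0, 0, 0.1, 0.9], [0, 0, 0, 0, 0, 0.2, 0.9], [0, 0, 0, 0, 0, 0.3, 0.9], [0, 0, 0, 0, 0, 0.3, 0.9]]]}}

```text
clock: 19.18
tcp_pos: [0.5366, 0.121, 0.0891]
orientation: [-0.391, 2.765, 0.069]
force: [-6.4, -2.5, 7.9]
grip_width: 0.0296
```

{"method": "servo_tool", "body": {"targets": [[[0, 0, 0, 0, 0, -0.2, 0.9], [0, 0, 0, 0, 0, -0.2, 0.6], [0, 0, 0, 0, 0, -0.2, 0.5], [0, 0, 0, 0, 0, -0.2, 0.5], [0, 0, 0, 0, 0, -0.2, 0.4], [0, 0, 0, 0, 0, -0.2, 0.4], [0, 0, 0, 0, 0, -0.2, 0.4], [0, 0, 0, 0, 0, -0.2, 0.4]]]}}

```text
clock: 19.85
tcp_pos: [0.536, 0.1209, 0.0909]
orientation: [-0.391, 2.765, 0.069]
force: [1.1, 0.5, -0.2]
grip_width: 0.0513
```

Run:
```python
from rest import *
s=manip.state();print(s['tcp_pos'],s['force'],s['grip_width'])
c,im=see('wrist');cv2.imwrite('pics/w11.png',im[...,::-1]);sd=manip.grab_frame('side')
v=np.zeros((600,640,3),np.uint8);v[:330]=im[:330];v[330:,:540]=cv2.resize(sd[130:250,200:440],(540,270),interpolation=cv2.INTER_CUBIC)
cv2.imwrite('pics/v11.png',v[...,::-1])
```

```text
[0.536  0.1209 0.0909] [ 1.0791  0.5378 -0.2274] 0.05126139800176577
```

{"method": "servo_tool", "body": {"targets": [[[0, 0, 0, 0, 0, 0, 0.2], [0, 0, 0, 0, 0, 0, 0], [0, 0, 0, 0, 0, 0, 0], [0, 0, 0, 0, 0, -1.5, 0], [0, 0, 0, 0, 0, -4, 0], [0, 0, 0, 0, 0, -7, 0], [0, 0, 0, 0, 0, -11, 0], [0, 0, 0, 0, 0, -15, 0], [0, 0, 0, 0, 0, -18, 0], [0, 0, 0, 0, 0, -18, 0], [0, 0, 0, 0, 0, -18, 0], [0, 0, 0, 0, 0, -18, 0]]]}}

```text
clock: 20.95
tcp_pos: [0.4759, 0.1035, 0.2592]
orientation: [-0.391, 2.767, 0.069]
force: [0.0, -0.3, -0.7]
grip_width: 0.087
```

```bash
cat > chk.py <<'E'
from rest import *
s=manip.state();print(s['tcp_pos'],s['force'],s['grip_width'])
c,im=see('wrist');cv2.imwrite('pics/w12.png',im[...,::-1]);cs,sd=see('side');cv2.imwrite('pics/s12.png',sd[...,::-1])
def fr(views,p0):
    def cost(q,full=False):
        xs,ys,a=p0[0]+q[0]*.01,p0[1]+q[1]*.01,p0[2]+q[2]*.1
        Rr=R@Ro.from_euler('z',a).as_matrix();o=P+R@[xs,ys,0]
        v=[]
        for cc,m in views:
            r=render(cc,'tool',o,o[2],Rr)/255.;k=m.astype(float);v.append(1-np.minimum(r,k).sum()/np.maximum(r,k).sum())
        return (np.array([xs,ys,a]),v) if full else sum(v)
    r=minimize(cost,[0,0,0],method='Nelder-Mead',options=dict(initial_simplex=[[0,0,0],[1,0,0],[0,1,0],[0,0,1]]));return cost(r.x,True)
V=[]
for cam,cc in(('wrist',c),('side',cs)):
    L=manip.trace(cam,'tool');pr=proj(cc,(P+R@[-.027,0,.05])[None])[0]
    print(cam,pr,[(round(d['score'],2),d['extent']) for d in L])
    L=[d for d in L if np.hypot(*(np.array(d['extent'][:2])-pr))<40]
    if L: V.append((cc,L[0]['mask'])); print(fr([V[-1]],[-.027,0,np.pi/2]))
# ledge & deck in the same picture
y=color(im,'yellow');print('yellow bbox',[ (a.min(),a.max()) for a in np.nonzero(y)] if y.any() else 0)
L=manip.trace('wrist','rest_ledge')
for d in L[:1]: print('ledge',d['score'],fit([(c,d['mask'])],'rest_ledge',[.574,.132,.281],.042))
E
python3 chk.py
```

```text
[0.4759 0.1035 0.2592] [ 0.01   -0.2581 -0.7185] 0.08702753619881196
wrist [314.708  171.8897] [(0.95, [314.9, 171.6, 77.4, 50.0]), (0.56, [600.4, 158.2, 76.8, 77.4]), (0.38, [123.5, 127.4, 125.6, 142.4])]
(array([-0.0262, -0.0001,  1.5628]), [np.float64(0.05810676288528405)])
side [287.726  197.0177] [(0.68, [166.4, 305.8, 58.3, 72.0]), (0.63, [285.9, 200.1, 40.4, 41.8]), (0.46, [348.9, 196.8, 34.2, 63.7])]
(array([-0.0269, -0.0024,  1.6757]), [np.float64(0.130801732708422)])
yellow bbox [(np.int64(0), np.int64(399)), (np.int64(132), np.int64(604))]
```

{"method": "servo_tool", "body": {"targets": [[[0, 0, 0, 0, 0, -2, 0], [0, 0, 0, 0, 0, -3, 0], [0, 0, 0, 0, 0, -3, 0], [0, 0, 0, 0, 0, -3, 0], [0, 0, 0, 0, 0, -3, 0], [0, 0, 0, 0, 0, -3, 0], [0, 0, 0, 0, 0, -3, 0], [0, 0, 0, 0, 0, -3, 0], [0, 0, 0, 0, 0, -3, 0], [0, 0, 0, 0, 0, -3, 0], [0, 0, 0, 0, 0, -3, 0], [0, 0, 0, 0, 0, -3, 0]]]}}

```text
clock: 22.2
tcp_pos: [0.4664, 0.1007, 0.2866]
orientation: [-0.391, 2.768, 0.067]
force: [-1.0, 0.1, 0.1]
grip_width: 0.0872
```

```bash
cat >> chk.py <<'E'
pr=proj(c,(P+R@[-.06,0,.016])[None])[0].astype(int);print('ledge px',pr)
n,lab,st,ce=cv2.connectedComponentsWithStats(y.astype(np.uint8))
k=min(range(1,n),key=lambda i:np.hypot(*(ce[i]-pr))+(1e3 if st[i,4]<300 else 0));print(st[k])
print('ledge yellow',fit([(c,lab==k)],'rest_ledge',[.574,.132,.281],.042))
Rw=P
for col in(290,315,340): print(col,[tuple(int(x) for x in im[r,col]) for r in range(st[k][1]-2,st[k][1]+st[k][3]+12,2)])
yy=[(col,np.nonzero(lab[:,col]==k)[0].max()) for col in(280,300,320,340,350)];print('ledge inner rows',yy)
ct,t=see('top')
for nm in('spray_can','oil_bottle','screw_jar'):
    L=manip.trace('top',nm);print(nm,[(round(d['score'],2),d['extent']) for d in L[:1]])
E
python3 chk.py
```

```text
[0.4664 0.1007 0.2866] [-0.9877  0.1474  0.1398] 0.08722341163599548
wrist [314.9716 167.7817] [(0.83, [593.4, 159.8, 88.2, 78.7]), (0.64, [315.1, 166.3, 71.0, 46.5])]
(array([-0.0261, -0.0008,  1.569 ]), [np.float64(0.08027455300398267)])
side [287.726  197.0177] [(0.84, [285.2, 200.4, 38.0, 43.2]), (0.77, [167.8, 305.1, 57.6, 67.8])]
(array([-0.0277, -0.0012,  1.688 ]), [np.float64(0.16780132596606367)])
yellow bbox [(np.int64(8), np.int64(399)), (np.int64(132), np.int64(604))]
ledge 0.83 (array([0.5743, 0.1341, 0.3002]), array([0.8359]))
ledge px [314 139]
[267 134  98  10 782]
ledge yellow (array([0.5729, 0.134 , 0.2974]), array([0.8276]))
290 [(122, 92, 74), (125, 101, 75), (234, 204, 101), (247, 240, 122), (247, 239, 122), (239, 213, 106), (181, 165, 144), (237, 234, 233), (244, 243, 242), (244, 243, 243), (244, 243, 243), (243, 242, 241)]
315 [(106, 82, 67), (130, 105, 73), (235, 207, 101), (247, 239, 122), (246, 230, 114), (219, 185, 107), (187, 173, 160), (237, 234, 233), (243, 242, 241), (244, 243, 242), (243, 242, 241), (228, 223, 221)]
340 [(105, 79, 65), (132, 107, 71), (238, 211, 102), (247, 239, 120), (245, 228, 110), (217, 181, 97), (170, 158, 144), (238, 236, 235), (243, 242, 241), (243, 241, 240), (219, 215, 213), (189, 183, 179)]
ledge inner rows [(280, np.int64(141)), (300, np.int64(142)), (320, np.int64(142)), (340, np.int64(142)), (350, np.int64(142))]
spray_can []
oil_bottle [(0.77, [236.4, 138.8, 19.1, 21.5])]
screw_jar [(0.59, [411.9, 138.9, 26.4, 23.9])]
```

```bash
python3 -c "
from workcell import manip
print(manip.hand_in())"
```

```text
the job is handed in; nothing more can be done
None
```

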